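# Shut the bead drawer and snap the stop cap onto its stud

### The job

Secure the bead chest for carrying: push its open drawer fully home until it clicks into its catch, then take the metal snap cap from the cork mat and press it onto the stud in front of the drawer until it clicks, and keep pressing firmly after the click. Finish while still holding the cap pressed down hard on its seat with the gripper; do not let go. Leave the other things where they stand.

Things in the scene. Friction and masses are not known exactly. Their poses are not given: they have to be found in the camera images.
- chest: low wooden bead chest with one drawer, fixed, 190 mm wide (y), flat roof 74 mm high. Origin on the table under the carcass, +x to the back, -x the way the drawer opens, z up. Carcass x -75 to +85 mm; shut drawer's front face at x = -85 mm. An 8 mm high plinth reaches forward to x = -137 mm and carries the stud at x = -106 mm, y = 0. The open drawer hangs over the stud and hides it
- drawer (a joint): how far the drawer is out, m: 0 = home against its stop, up to 0.10. It slides along the chest's x axis with about 1 N of friction; over the last 9 mm a sprung catch resists with up to about 10 N, then from about 3 mm pulls the drawer in and holds it at 0
- drawer_front (a point): centre of the drawer's flat front face, moving with it, 45.5 mm above the table. The face is 186 mm wide and spans heights 27 to 64 mm. Two brass knobs 15 mm across stick out 15 mm at 65 mm either side of this point; between them it is bare. Push it towards the chest's +x
- stud_foot (a point): middle of the rubber seat's top face, 10 mm above the table, 21 mm in front of the shut drawer's face, axes as the chest's. From here an upright steel post 13 mm thick rises 14 mm, its tip tapering to 8 mm; four spring-loaded balls stand out to 22 mm across, 6.5 mm above the seat
- stud_seat: the round black rubber seat disc under the stud, 35 mm across, 2 mm thick, fixed; the cap's rim lands on its top face. Origin under its centre, on the plinth
- cap: aluminium snap cap, mouth down on the 3 mm cork mat, 45 g; the only stepped piece there. Hollow skirt 34 mm across up to 16 mm, solid grip knob 24 mm across from 16 to 31 mm. Origin at the centre of its underside. Mouth 18 mm across. Lip meets the balls 9.5 mm above the seat; force peaks at 10 to 12 N near 7.5 mm, drops with a click near 6 mm, then it drops to the seat
- tin: bystander: low round lidded tin, plain metal, 44 mm across, 19 mm high; origin at the centre of its underside
- spool: bystander: wooden spool standing on end, 30 mm across the flanges, 38 mm high; origin at the centre of its underside
- jar_a: bystander: glass jar with metal lid, 48 mm across, 65 mm high; origin under its centre
- jar_b: bystander: glass jar with metal lid, 56 mm across, 55 mm high; origin under its centre
- findings: bystander: clear open box of beads, 100 x 75 x 30 mm; origin under its centre
- bangle: bystander: brass bangle lying flat, 66 mm across, 10 mm high; origin at the centre of its underside
- pliers: bystander: pliers lying flat, about 150 mm long, 11 mm high; origin near the pivot
Not all that is in view belongs to the job. What is shaped like the cap but blue is not meant.

How it is judged:
By the outcome, as a careful person would: the job done as asked, in the order asked, and still so for the second after the job is handed in, while the arm keeps its last pose, push and grip.
It also fails if it takes over 48 s, if anything falls off the work surface, if the arm or the gripper's body presses on something with over 40 N, if the wrist force passes 120 N, or if a joint passes its speed limit or range.

### The arm

A 7-joint arm with a two-finger parallel gripper is mounted at the origin on the work surface. World frame = base frame: x ahead of the robot, y to its left, z up, the work surface at z = 0. Lengths are in m, angles in rad, forces in N, time in s.
With the tool pointing down it reaches from about 0.4 to 0.85 m from the base axis. Payload 10.4 kg.
Tool frame: the origin (TCP) lies on the centre line of the jaws, within the pads' length; the fingertips stand 11 mm ahead of it and the grasp point (between the pads) lies 8 mm behind it (tip_reach is the distance from the TCP to the fingertips, in m); z points along the fingers, y is the line along which they close (so a half turn about z gives the same grasp; the last joint's range is limited). The gripper opens to 85 mm and grips with 20 to 120 N. Pads are 22 mm wide; open, the fingers measure 114 mm over their backs; the gripper's body (76 mm by 85 mm) begins 54 mm behind the grasp point. The pads swing forward as they close: fully open they stand 13 mm farther back than shut.
Start: joints at [1.12, 0.332, -0.065, 1.46, 0.022, 1.35, -0.088], TCP at [0.259, -0.569, 0.221] pointing down, gripper open.
Joint ranges: [-2.6, 2.6], [-0.5, 2.12], [-1.47, 1.34], [0.16, 2.42], [-1.27, 4.41], [0.06, 2.06], [-2.6, 2.6]. Speed limits (rad/s): [2.22, 2.22, 2.79, 2.79, 3.14, 3.14, 3.14].

### API

Orientations are given as a unit quaternion [x, y, z, w].
In Python, from workcell import get_obs, camera, hand_in, tip_reach gives the robot as it stands. The module is installed in compiled form; this text tells all that it offers.
- The arm moves only by the tool move_arm, never from a script. Its argument "plan" is a list of rows, each an object with "delta_pos": the shift along the tool's x, y, z in shares of 0.75 m (1.0 is 0.75 m), a list of three; "turn": the turn, a rotation vector about the tool's x, y, z in fractions of the full range, 1 being 2 pi rad, a list of three; "fingers": the closure, from 0 (fully open) to 1 (shut). A call has 1 to 12 rows; each row is the pose to reach, as a shift and turn from the pose commanded when the call began, along the tool's axes at that moment; what a row does not reach only later rows make up. A row lasts 1/8 s, in which the tool goes at most 62.5 mm and 10.7 degrees, less where a joint would pass 70% of its speed; a pose out of reach is approached as far as the arm can. Shift and turn numbers lie between -1 and 1, and a call with a number outside is refused. A call with a gripper value outside its range is refused whole. The fingers move at their own pace and stop on an object; "force" is the grip in N (left out, the last holds). Time passes only in rows, so rows that repeat a pose let the fingers close. It gives the time, the measured TCP pose, the force, the opening and the grip force at its end, in the units of the state.
- get_obs(): the state, without advancing time (a new reading comes with each control period).
- camera(name): name is "scene" or "top" or "wrist"; returns a dict with "color" (420x560x3 uint8, red, green, blue), "range_z" (420x560 float32, m along the optical axis (not along the pixel's ray), 0 where there is no reading), "fx", "fy", "cx", "cy" (pixels), "R" (3x3) and "t" (3): a world point X has camera coordinates R X + t; the wrist camera has in their place "tool_from_camera" (4x4, takes a point from camera to tool coordinates, whose origin is the TCP and whose axes are the flange's). Camera axes: x right, y down, z forward; pixel columns grow to the right and rows downward; lengths in m; the calibration is good to about 2 mm. A picture is of the moment at which its call begins: read the wrist's pose just before it.
- hand_in(): hands the job in; it is judged then, once.
The state is a dict: "clock": time; "joint_pos": joint angles; "joint_velocities": joint speeds; "tau": joint torques, N m; "position": TCP position; "ee_rot": TCP orientation; "ft_force": force on the tool from outside, world axes, zero at the start; "torque": the same for the moment, N m; "grip_width": opening from 0.0 (shut) to 1.0 (fully open); "grasp_force": force on a finger pad.
Only numpy, scipy, OpenCV 4.12 (cv2) and the standard library are available. Lean on these libraries where they do the work, as an engineer would, in place of code of your own. Each camera call takes 0.05 s, during which the arm holds its last target. There are 200 camera calls.

## Working session

There is one attempt and no reset: what is moved stays moved. The work goes in short steps, Python scripts to look and compute and a tool call to move; the robot and the scene stay as the last step left them, time stands still between calls to the robot, and variables do not carry over. Pictures are saved under pics/ and viewed, at most 10 in all, crops included, and the job is handed in when it is done.

Besides the shell and the picture viewer there is one more tool, called after "Call:" in YAML: its name, and indented under it one key for each argument. move_arm: Moves the arm, as the interface text tells. Its arguments: {"type":"object","properties":{"plan":{"type":"array","items":{"type":"object","properties":{"delta_pos":{"type":"array","items":{"type":"number"}},"turn":{"type":"array","items":{"type":"number"}},"fingers":{"type":"number"}}}},"force":{"type":"number"}},"required":["plan"]}

```bash
mkdir -p pics
python3 - <<'E'
from workcell import *
import cv2,numpy as np
o=get_obs();print({k:np.round(v,3).tolist() for k,v in o.items()},tip_reach)
for n in("scene","top"):
    c=camera(n);cv2.imwrite(f"pics/{n}0.png",c["color"][:,:,::-1]);np.savez(f"{n}0.npz",**c);print(n,c["fx"],c["cx"],c["cy"],c["R"].round(3).tolist(),c["t"].round(3))
E
```

```text
{'clock': 0.0, 'joint_pos': [1.12, 0.333, -0.065, 1.461, 0.022, 1.35, -0.088], 'joint_velocities': [0.001, -0.0, -0.001, 0.0, 0.0, 0.001, 0.001], 'tau': [-0.001, -62.546, 0.049, -39.161, 0.016, 0.01, -0.0], 'position': [0.259, -0.568, 0.22], 'ee_rot': [0.977, 0.212, -0.0, -0.001], 'ft_force': [-0.392, -0.885, -0.065], 'torque': [-0.016, 0.014, -0.038], 'grasp_force': 0.0, 'grip_width': 1.001} 0.011
scene 491.96967901528643 271.3571855551216 216.0405340815763 [[0.224, 0.975, 0.005], [0.805, -0.182, -0.565], [-0.549, 0.131, -0.825]] [-0.15  -0.424  1.725]
top 434.6164605526185 281.4124196818719 209.92582651749433 [[-0.018, -1.0, -0.025], [-0.989, 0.022, -0.143], [0.143, 0.022, -0.989]] [0.041 0.582 0.971]
```

View pics/top0.png

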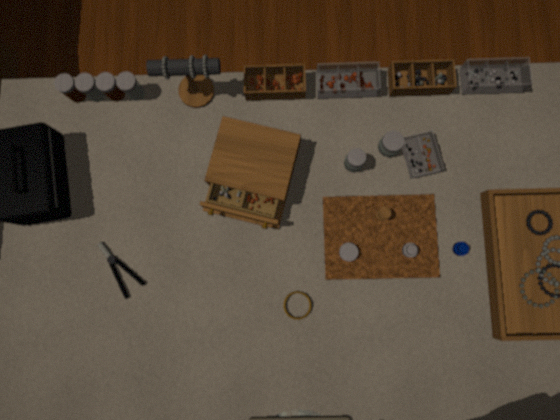

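View pics/scene0.png

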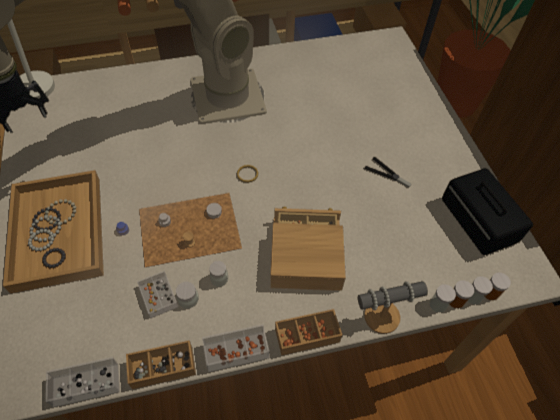

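Top view: chest roof at about (253,158) with the drawer open below it (front edge about (240,217)). The stepped cap is at (411,250), tin (349,252), spool (387,213), blue decoy (461,248). The scene view agrees: cap at (164,218).

```bash
cat > h.py <<'E'
import numpy as np,cv2
def cloud(c):
    v,u=np.mgrid[:420,:560];z=c["range_z"]
    p=np.stack([(u-c["cx"])/c["fx"]*z,(v-c["cy"])/c["fy"]*z,z],-1)
    return (p-c["t"])@c["R"]  # R^T(p-t)
def ray(c,u,v,h):
    d=np.array([(u-c["cx"])/c["fx"],(v-c["cy"])/c["fy"],1])@c["R"];o=-c["t"]@c["R"]
    return o+d*(h-o[2])/d[2]
E
python3 - <<'E'
from h import *
for n in("top","scene"):
    c=dict(np.load(n+"0.npz"));P=cloud(c)
    x,y,z=P[...,0],P[...,1],P[...,2]
    ok=c["range_z"]>0
    # table height check
    m=ok&(abs(z)<.02)&(x>.3)&(x<.45)&(abs(y)<.2);print(n,"table",np.median(z[m]))
    u,v=((253,158)if n=="top" else(308,245));p0=P[v,u];print("roofpt",p0)
    m=ok&(abs(z-p0[2])<.005)&(np.hypot(x-p0[0],y-p0[1])<.16)
    k,l,s,_=cv2.connectedComponentsWithStats(m.astype(np.uint8));m=l==l[v,u]
    r=cv2.minAreaRect(P[m][:,:2].astype(np.float32)*1000);print("roof",r,np.median(z[m]))
    cnt=max(cv2.findContours(m.astype(np.uint8),0,2)[0],key=cv2.contourArea)
    b=cv2.boxPoints(cv2.minAreaRect(cnt));pts=np.array([ray(c,*q,.074)[:2] for q in b]);print("box",pts.round(4).tolist(),np.linalg.norm(pts-np.roll(pts,1,0),axis=1))
    for nm,(u,v) in dict(cap=(411,250)if n=="top" else(164,218),tin=(349,252)if n=="top" else(214,211)).items():
        a,b=P[v-12:v+13,u-12:u+13],c["color"][v-12:v+13,u-12:u+13]
        for lo,hi in((.0125,.024),(.026,.042)):
            mm=(a[...,2]>lo)&(a[...,2]<hi);q=a[mm]
            if len(q)>4:print(nm,lo,len(q),q.mean(0).round(4),q.min(0).round(4),q.max(0).round(4))
    big=cv2.convertScaleAbs(c["color"],alpha=1.8)[:,:,::-1]
    t=big[110:240,190:310] if n=="top" else big[195:300,250:370]
    q=big[190:285,310:480] if n=="top" else big[190:270,100:250]
    t=cv2.resize(t,(400,400),interpolation=2);q=cv2.resize(q,(400,230),interpolation=2)
    np.save(n+"_t.npy",np.vstack([t,q])[:600])
a=np.hstack([np.load("top_t.npy"),np.load("scene_t.npy")]);cv2.imwrite("pics/crop1.png",a)
E
```

```text
top table 0.00020087640800692252
roofpt [0.70060151 0.09157986 0.07482237]
roof ((704.6767578125, 92.97744750976562), (190.04586791992188, 160.92022705078125), 74.74588775634766) 0.07399637263469568
box [[0.652, 0.2052], [0.8097, 0.1673], [0.756, -0.0192], [0.6012, 0.0222]] [0.18991459 0.16224331 0.19409564 0.16026179]
cap 0.0125 83 [ 0.4864 -0.2664  0.0187] [ 0.4711 -0.2864  0.0129] [ 0.504  -0.2532  0.023 ]
cap 0.026 86 [ 0.4873 -0.2687  0.0336] [ 0.4754 -0.2798  0.0268] [ 0.4985 -0.2587  0.039 ]
tin 0.0125 232 [ 0.4854 -0.1251  0.0215] [ 0.4646 -0.1457  0.0149] [ 0.5069 -0.1038  0.024 ]
tin 0.026 5 [ 0.4914 -0.1249  0.027 ] [ 0.4812 -0.1428  0.0263] [ 0.5015 -0.105   0.0281]
scene table -0.00204426347441238
roofpt [0.6934369  0.09347152 0.07254021]
roof ((706.3648071289062, 89.25017547607422), (190.18142700195312, 165.05441284179688), 74.61628723144531) 0.0719395479332295
box [[0.7615, -0.0239], [0.6051, 0.0175], [0.6584, 0.2119], [0.8108, 0.1573]] [0.18780389 0.16187656 0.20157828 0.16190104]
cap 0.0125 55 [ 0.4957 -0.2722  0.0179] [ 0.4806 -0.2904  0.0125] [ 0.5065 -0.2563  0.0239]
cap 0.026 55 [ 0.4898 -0.2734  0.0319] [ 0.4759 -0.2851  0.026 ] [ 0.5018 -0.2618  0.0358]
tin 0.0125 147 [ 0.4894 -0.1285  0.0197] [ 0.4653 -0.1489  0.0136] [ 0.5092 -0.1077  0.0239]
```

View pics/crop1.png

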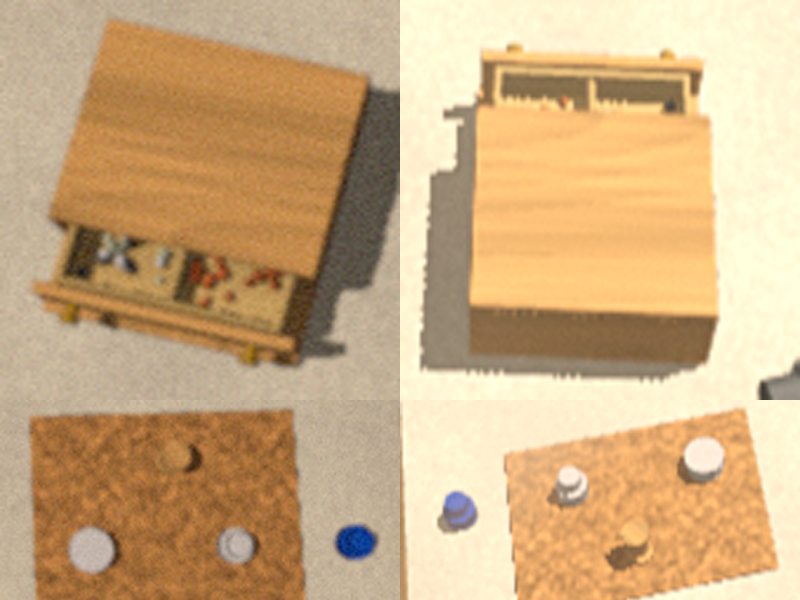

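Crop: the stepped cap is clearly distinct from the tin, spool and blue decoy. The drawer is open about 5–6 cm, with chest yaw about −15.3°.

```bash
cat >> h.py <<'E'
from scipy.spatial.transform import Rotation as Ro
O=np.array([.6999,.0935]);YAW=np.deg2rad(-15.3)
X=np.array([np.cos(YAW),np.sin(YAW)]);Y=np.array([-X[1],X[0]])
def chest(x,y=0):return O+x*X+y*Y
def down(yaw):return Ro.from_euler('z',yaw)*Ro.from_euler('x',np.pi)
def delta(p0,q0,p,yaw=YAW):
    r=Ro.from_quat(q0);return r.inv().apply(np.array(p)-p0).round(4).tolist(),(r.inv()*down(yaw)).as_rotvec().round(4).tolist()
E
python3 - <<'E'
from h import *;from workcell import get_obs
c=dict(np.load("top0.npz"));P=cloud(c)
q=P.reshape(-1,3);L=(q[:,:2]-O)@np.c_[X,Y]
m=(abs(L[:,1])<.05)&(L[:,0]>-.2)&(L[:,0]<-.076)&(q[:,2]>.055)&(q[:,2]<.07)
print("front lip x",np.percentile(L[m,0],[1,50,99]),m.sum())
o=get_obs();p,r=o["position"],o["ee_rot"]
print(delta(p,r,[.45,-.27,.2]))
f=chest(-.085);print("face shut",f,"pre",chest(-.21),"stud",chest(-.106))
E
```

```text
front lip x [-0.13140505 -0.12316718 -0.08099922] 331
([0.2975, -0.1923, 0.0202], [-0.0011, 0.0005, 0.6949])
face shut [0.61791262 0.11592921] pre [0.49734294 0.14891334] stud [0.59765691 0.12147054]
```

Careful with the scale: shifts go in shares of 0.75 m and turns go in shares of 2 pi rad. That gives: 0.2975 m / 0.75 = 0.3967, 0.05 m / 0.75 = 0.0667, 0.695 rad / 6.2832 = 0.1106.

Call:
move_arm:
  plan:
    - {"delta_pos": [0.0667, -0.0427, 0.004], "turn": [0, 0, 0.0185]}
    - {"delta_pos": [0.1333, -0.0853, 0.0093], "turn": [0, 0, 0.0369]}
    - {"delta_pos": [0.2, -0.128, 0.0133], "turn": [0, 0, 0.0554]}
    - {"delta_pos": [0.2667, -0.1707, 0.0173], "turn": [0, 0, 0.0738]}
    - {"delta_pos": [0.3333, -0.2133, 0.0227], "turn": [0, 0, 0.0923]}
    - {"delta_pos": [0.3967, -0.256, 0.0267], "turn": [0, 0, 0.1106]}
    - {"delta_pos": [0.3967, -0.256, 0.0267], "turn": [0, 0, 0.1106]}
    - {"delta_pos": [0.3967, -0.256, 0.0267], "turn": [0, 0, 0.1106]}

```text
validation failed for argument at $.pl...
```

```bash
cat >> h.py <<'E'
def wcam(c,o):
    "give wrist camera world R,t"
    T=np.eye(4);T[:3,:3]=Ro.from_quat(o["ee_rot"]).as_matrix();T[:3,3]=o["position"]
    M=np.linalg.inv(T@c["tool_from_camera"]);c["R"],c["t"]=M[:3,:3],M[:3,3];return c
E
python3 - <<'E'
from h import *;from workcell import get_obs,camera
o=get_obs();c=wcam(camera("wrist"),o);np.savez("w1.npz",**c)
print(o["clock"],o["position"],o["ee_rot"],o["ft_force"],c["tool_from_camera"].round(3).tolist(),c["fx"])
cv2.imwrite("pics/w1.png",cv2.convertScaleAbs(c["color"],alpha=1.5)[:,:,::-1])
print(delta(o["position"],o["ee_rot"],[*chest(-.205),.15]),delta(o["position"],o["ee_rot"],[*chest(-.205),.047]))
E
```

```text
0.1 [ 0.25913868 -0.56837266  0.22001715] [ 9.77208682e-01  2.12280054e-01 -1.58996570e-04 -5.87510791e-04] [ 0.99838438  0.20009316 -0.30930109] [[-0.0, -0.96, -0.279, 0.07], [1.0, -0.0, 0.0, -0.001], [-0.0, -0.279, 0.96, -0.153], [0.0, 0.0, 0.0, 1.0]] 309.02988113713315
([0.5182, -0.5505, 0.0707], [-0.0011, 0.0005, 0.6949]) ([0.5182, -0.5504, 0.1737], [-0.0011, 0.0005, 0.6949])
```

View pics/w1.png

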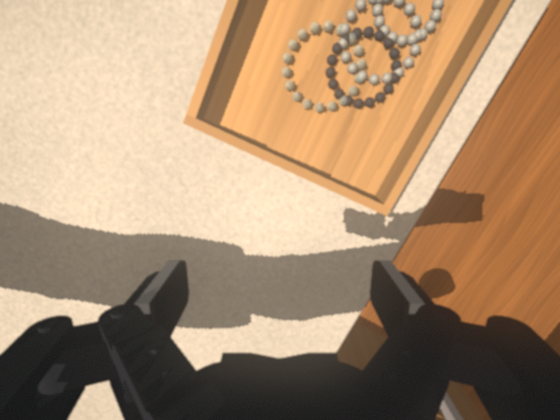

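The move was refused, probably because "fingers" was missing, so nothing moved. The wrist view still shows the tray with bracelets at the start pose. I'll resend it with fingers.

To row units: 0.2975 m / 0.75 = 0.3967, 0.25 m / 0.75 = 0.3333, 0.695 rad / 6.2832 = 0.1106.

Call:
move_arm:
  plan:
    - {"delta_pos": [0.0667, -0.0427, 0.004], "turn": [0, 0, 0.0185], "fingers": 0}
    - {"delta_pos": [0.1333, -0.0853, 0.0093], "turn": [0, 0, 0.0369], "fingers": 0}
    - {"delta_pos": [0.2, -0.128, 0.0133], "turn": [0, 0, 0.0554], "fingers": 0}
    - {"delta_pos": [0.2667, -0.1707, 0.0173], "turn": [0, 0, 0.0738], "fingers": 0}
    - {"delta_pos": [0.3333, -0.2133, 0.0227], "turn": [0, 0, 0.0923], "fingers": 0}
    - {"delta_pos": [0.3967, -0.256, 0.0267], "turn": [0, 0, 0.1106], "fingers": 0}
    - {"delta_pos": [0.3967, -0.256, 0.0267], "turn": [0, 0, 0.1106], "fingers": 0}
    - {"delta_pos": [0.3967, -0.256, 0.0267], "turn": [0, 0, 0.1106], "fingers": 0}
  force: 40

```text
clock: 1.15
position: [0.45, -0.2711, 0.2006]
ee_rot: [0.991, -0.133, -0.0, 0.0]
ft_force: [-1.2, -0.6, -0.2]
grip_width: 0.999
grasp_force: 0.0
```

Run:
```python
from h import *;from workcell import get_obs,camera
o=get_obs();c=wcam(camera("wrist"),o);np.savez("w1.npz",**c)
print(o["clock"],o["position"],o["ee_rot"],o["ft_force"])
cv2.imwrite("pics/w2.png",cv2.convertScaleAbs(c["color"],alpha=1.5)[:,:,::-1])
print(delta(o["position"],o["ee_rot"],[*chest(-.205),.15]),delta(o["position"],o["ee_rot"],[*chest(-.205),.047]))
```

```text
1.15 [ 0.4499521  -0.27111009  0.20058653] [ 9.91146596e-01 -1.32771739e-01 -2.07595801e-04  2.16154605e-04] [-1.19329208 -0.59802642 -0.15549381]
([-0.0598, -0.4177, 0.0504], [0.0005, 0.0004, 0.0007]) ([-0.0598, -0.4178, 0.1534], [0.0005, 0.0004, 0.0007])
```

View pics/w2.png

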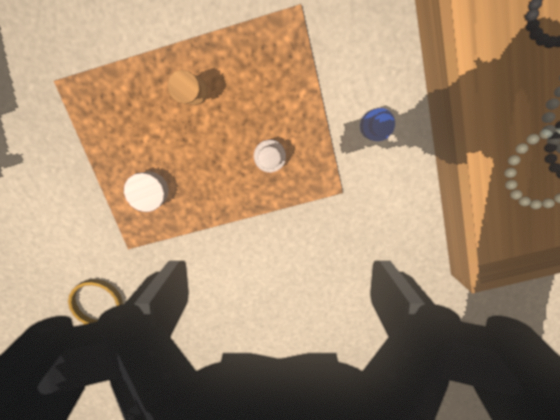

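The wrist view shows the cap at about (270,157), tin (144,192), spool (185,87) and blue decoy (378,125). Next is the drawer.

To row units: -0.418 m / 0.75 = -0.5573, -0.06 m / 0.75 = -0.08.

Call:
move_arm:
  plan:
    - {"delta_pos": [-0.0093, -0.0627, 0.0067], "turn": [0, 0, 0], "fingers": 1}
    - {"delta_pos": [-0.0187, -0.1253, 0.0133], "turn": [0, 0, 0], "fingers": 1}
    - {"delta_pos": [-0.028, -0.188, 0.02], "turn": [0, 0, 0], "fingers": 1}
    - {"delta_pos": [-0.0373, -0.2507, 0.0267], "turn": [0, 0, 0], "fingers": 1}
    - {"delta_pos": [-0.0467, -0.3133, 0.0333], "turn": [0, 0, 0], "fingers": 1}
    - {"delta_pos": [-0.056, -0.376, 0.04], "turn": [0, 0, 0], "fingers": 1}
    - {"delta_pos": [-0.0653, -0.4387, 0.0467], "turn": [0, 0, 0], "fingers": 1}
    - {"delta_pos": [-0.0747, -0.5013, 0.06], "turn": [0, 0, 0], "fingers": 1}
    - {"delta_pos": [-0.08, -0.5573, 0.0933], "turn": [0, 0, 0], "fingers": 1}
    - {"delta_pos": [-0.08, -0.5573, 0.1467], "turn": [0, 0, 0], "fingers": 1}
    - {"delta_pos": [-0.08, -0.5573, 0.204], "turn": [0, 0, 0], "fingers": 1}
    - {"delta_pos": [-0.08, -0.5573, 0.204], "turn": [0, 0, 0], "fingers": 1}

```text
clock: 2.7
position: [0.5011, 0.1462, 0.0451]
ee_rot: [0.991, -0.134, -0.003, 0.001]
ft_force: [0.2, 0.5, 1.0]
grip_width: 0.004
grasp_force: 0.0
```

Run:
```python
from h import *;from workcell import get_obs
c=dict(np.load("w1.npz"));P=cloud(c)
a=P[135:180,248:292];k=(a[...,2]>.027)&(a[...,2]<.045);print("knob",k.sum(),a[k].mean(0),a[k].min(0),a[k].max(0))
s=(a[...,2]>.012)&(a[...,2]<.026);print("skirt",s.sum(),a[s].mean(0),a[s].min(0),a[s].max(0))
v,u=np.nonzero(k);print("ray",ray(c,u.mean()+248,v.mean()+135,.034))
o=get_obs();print(o["clock"],o["position"],(o["position"][:2]-O)@np.c_[X,Y],o["ft_force"])
```

```text
knob 417 [ 0.48459266 -0.27072859  0.03355998] [ 0.47280277 -0.28237977  0.02716156] [ 0.49602014 -0.25873842  0.03592001]
skirt 379 [ 0.48614793 -0.27159449  0.01878756] [ 0.46751788 -0.28756047  0.01366958] [ 0.50115186 -0.25402447  0.02589449]
ray [ 0.48466501 -0.27076149  0.034     ]
2.7 [0.50110499 0.14624135 0.04511299] [-0.20566623 -0.00158458] [0.24478406 0.47198329 1.01628749]
```

To row units: 0.105 m / 0.75 = 0.14, 0.102 m / 0.75 = 0.136.

Call:
move_arm:
  plan:
    - {"delta_pos": [0.04, 0, 0], "turn": [0, 0, 0], "fingers": 1}
    - {"delta_pos": [0.0667, 0, 0], "turn": [0, 0, 0], "fingers": 1}
    - {"delta_pos": [0.0867, 0, 0], "turn": [0, 0, 0], "fingers": 1}
    - {"delta_pos": [0.1067, 0, 0], "turn": [0, 0, 0], "fingers": 1}
    - {"delta_pos": [0.12, 0, 0], "turn": [0, 0, 0], "fingers": 1}
    - {"delta_pos": [0.1307, 0, 0], "turn": [0, 0, 0], "fingers": 1}
    - {"delta_pos": [0.136, 0, 0], "turn": [0, 0, 0], "fingers": 1}
    - {"delta_pos": [0.14, 0, 0], "turn": [0, 0, 0], "fingers": 1}

```text
clock: 3.7
position: [0.6012, 0.1218, 0.0474]
ee_rot: [0.991, -0.132, -0.003, 0.001]
ft_force: [-15.6, 0.4, 9.8]
grip_width: -0.002
grasp_force: 7.1
```

To row units: 0.009 m / 0.75 = 0.012, 0.003 m / 0.75 = 0.004.

Call:
move_arm:
  plan:
    - {"delta_pos": [0.004, 0, 0], "turn": [0, 0, 0], "fingers": 1}
    - {"delta_pos": [0.008, 0, 0], "turn": [0, 0, 0], "fingers": 1}
    - {"delta_pos": [0.012, 0, 0], "turn": [0, 0, 0], "fingers": 1}
    - {"delta_pos": [0.012, 0, 0], "turn": [0, 0, 0], "fingers": 1}

```text
clock: 4.2
position: [0.6069, 0.1204, 0.0471]
ee_rot: [0.991, -0.132, -0.006, 0.001]
ft_force: [-28.1, 1.1, 18.6]
grip_width: -0.001
grasp_force: 14.0
```

To row units: -0.11 m / 0.75 = -0.1467, -0.1 m / 0.75 = -0.1333.

Call:
move_arm:
  plan:
    - {"delta_pos": [-0.0267, 0, 0], "turn": [0, 0, 0], "fingers": 1}
    - {"delta_pos": [-0.0667, 0, 0], "turn": [0, 0, 0], "fingers": 1}
    - {"delta_pos": [-0.1067, 0, -0.0667], "turn": [0, 0, 0], "fingers": 0.5}
    - {"delta_pos": [-0.12, 0, -0.1333], "turn": [0, 0, 0], "fingers": 0.5}
    - {"delta_pos": [-0.12, 0, -0.1467], "turn": [0, 0, 0], "fingers": 0.5}
    - {"delta_pos": [-0.12, 0, -0.1467], "turn": [0, 0, 0], "fingers": 0.5}
    - {"delta_pos": [-0.12, 0, -0.1467], "turn": [0, 0, 0], "fingers": 0.5}

```text
clock: 5.08
position: [0.5256, 0.1416, 0.1562]
ee_rot: [0.991, -0.133, -0.001, 0.0]
ft_force: [-0.2, 0.6, -0.5]
grip_width: 0.498
grasp_force: 0.0
```

Run:
```python
from h import *;from workcell import get_obs,camera
o=get_obs();c=wcam(camera("wrist"),o);np.savez("w3.npz",**c)
print(o["clock"],o["position"],o["ee_rot"],o["ft_force"],o["grip_width"])
def px(p):
    q=c["R"]@p+c["t"];return q[0]/q[2]*c["fx"]+c["cx"],q[1]/q[2]*c["fy"]+c["cy"]
print("stud pred",px(np.r_[chest(-.106),.01]),"face edge",px(np.r_[chest(-.085),.064]))
cv2.imwrite("pics/w3.png",cv2.convertScaleAbs(c["color"],alpha=1.5)[:,:,::-1])
```

```text
5.075 [0.5255757  0.14162532 0.15619942] [ 9.91066483e-01 -1.33364836e-01 -9.61184192e-04  3.50150012e-04] [-0.19858783  0.55953776 -0.52600048] 0.4981627896863672
stud pred (np.float64(279.03973392037176), np.float64(113.99743888617041)) face edge (np.float64(279.1623430216972), np.float64(82.9381020870102))
```

View pics/w3.png

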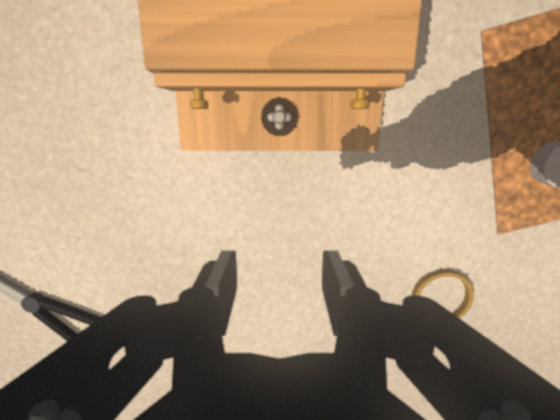

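The wrist view shows the drawer shut, with its front edge at row ~88 and the roof edge at ~71. The black seat with the stud is at about (279,117). Now I'll measure both.

Run:
```python
from h import *
c=dict(np.load("w3.npz"));g=c["color"].max(2).astype(float)
w=g[92:142,250:310];m=(w<60).astype(np.uint8);n,l,s,ce=cv2.connectedComponentsWithStats(m)
i=1+s[1:,4].argmax();cnt=max(cv2.findContours((l==i).astype(np.uint8),0,2)[0],key=cv2.contourArea)
(u,v),ax,_=cv2.fitEllipse(cv2.convexHull(cnt));u+=250;v+=92
p=ray(c,u,v,.010);print("seat",u,v,ax,p,(p[:2]-O)@np.c_[X,Y])
e=ray(c,u+ax[0]/2,v,.01)-ray(c,u-ax[0]/2,v,.01);print("dia",np.linalg.norm(e))
w2=c["color"][104:130,266:293].astype(int);q=(w2.max(2)>85);vv,uu=np.nonzero(q&(np.hypot(*np.mgrid[-13:13,-13:14])<10));print("post ctr px",uu.mean()+266,vv.mean()+104)
r=ray(c,uu.mean()+266,vv.mean()+104,.018);print(r)
for col in(260,275,290):
    d=np.diff(g[60:105,col]);k=np.argsort(-abs(d))[:5]+60;print(col,[(int(a),round(d[a-60]),*(((ray(c,col,a+.5,h)[:2]-O)@X).round(4) for h in(.064,.074))) for a in sorted(k)])
import cv2
```

```text
seat 279.51867294311523 115.87789344787598 (32.872581481933594, 34.064300537109375) [0.59593528 0.12148304 0.01      ] [-0.10766391 -0.00044224]
dia 0.030441517360848252
post ctr px 278.2767857142857 117.0
[0.59522054 0.12286918 0.018     ]
260 [(69, -20, np.float64(-0.0759), np.float64(-0.0773)), (72, 25, np.float64(-0.0779), np.float64(-0.0792)), (85, -19, np.float64(-0.0868), np.float64(-0.0877)), (86, -24, np.float64(-0.0874), np.float64(-0.0884)), (90, 24, np.float64(-0.0902), np.float64(-0.0911))]
275 [(72, 25, np.float64(-0.0779), np.float64(-0.0792)), (86, -23, np.float64(-0.0875), np.float64(-0.0884)), (90, 27, np.float64(-0.0902), np.float64(-0.0911)), (97, -30, np.float64(-0.0951), np.float64(-0.0958)), (98, -27, np.float64(-0.0958), np.float64(-0.0964))]
290 [(72, 26, np.float64(-0.0779), np.float64(-0.0793)), (86, -24, np.float64(-0.0875), np.float64(-0.0884)), (90, 27, np.float64(-0.0902), np.float64(-0.0911)), (99, -23, np.float64(-0.0965), np.float64(-0.0971)), (100, -26, np.float64(-0.0972), np.float64(-0.0978))]
```

Roof edge and drawer face are 10.1 mm apart, as they should be, so the drawer is home. The wrist view has a −2 mm x bias that cancels between cap and stud. Next is the cap.

Run:
```python
from h import *;from workcell import get_obs
o=get_obs();p,q=o["position"],o["ee_rot"]
for z in(.13,.06,.032):print(delta(p,q,[.4847,-.2708,z]))
```

```text
([0.0697, 0.4086, 0.0264], [0.001, 0.0022, -0.0004])
([0.0699, 0.4085, 0.0964], [0.001, 0.0022, -0.0004])
([0.0699, 0.4085, 0.1244], [0.001, 0.0022, -0.0004])
```

To row units: 0.4085 m / 0.75 = 0.5447, 0.14 m / 0.75 = 0.1867, 0.001 rad / 6.2832 = 0.0002.

Call:
move_arm:
  plan:
    - {"delta_pos": [0.0107, 0.06, 0], "turn": [0, 0, 0], "fingers": 0.5}
    - {"delta_pos": [0.0213, 0.1227, 0], "turn": [0, 0, 0], "fingers": 0.5}
    - {"delta_pos": [0.032, 0.1867, 0], "turn": [0, 0, 0], "fingers": 0.5}
    - {"delta_pos": [0.0427, 0.2507, 0], "turn": [0, 0, 0], "fingers": 0.5}
    - {"delta_pos": [0.0533, 0.3147, 0.0067], "turn": [0, 0, 0], "fingers": 0.5}
    - {"delta_pos": [0.064, 0.3787, 0.0133], "turn": [0, 0, 0], "fingers": 0.5}
    - {"delta_pos": [0.0747, 0.4427, 0.02], "turn": [0, 0, 0], "fingers": 0.5}
    - {"delta_pos": [0.0853, 0.5067, 0.0267], "turn": [0, 0, 0], "fingers": 0.5}
    - {"delta_pos": [0.0933, 0.5447, 0.0347], "turn": [0.0002, 0.0003, 0], "fingers": 0.5}
    - {"delta_pos": [0.0933, 0.5447, 0.08], "turn": [0.0002, 0.0003, 0], "fingers": 0.5}
    - {"delta_pos": [0.0933, 0.5447, 0.1], "turn": [0.0002, 0.0003, 0], "fingers": 0.5}
    - {"delta_pos": [0.0933, 0.5447, 0.1], "turn": [0.0002, 0.0003, 0], "fingers": 0.5}

```text
clock: 6.62
position: [0.4849, -0.2694, 0.0813]
ee_rot: [0.991, -0.133, -0.0, -0.001]
ft_force: [0.2, 0.5, -0.0]
grip_width: 0.502
grasp_force: 0.0
```

Run:
```python
from h import *;from workcell import get_obs,camera
o=get_obs();c=wcam(camera("wrist"),o);np.savez("w4.npz",**c)
print(o["clock"],o["position"],o["ft_force"],o["grip_width"])
P=cloud(c);a=np.hypot(P[...,0]-.4847,P[...,1]+.2708)<.03
k=a&(P[...,2]>.028)&(P[...,2]<.045);print("knob",k.sum(),P[k].mean(0),P[k].min(0),P[k].max(0))
v,u=np.nonzero(k);print(u.mean(),v.mean(),ray(c,u.mean(),v.mean(),.034))
cv2.imwrite("pics/w4.png",cv2.convertScaleAbs(c["color"],alpha=1.5)[:,:,::-1])
print(delta(o["position"],o["ee_rot"],[.4847,-.2708,.032]))
```

```text
6.625 [ 0.48493077 -0.2693993   0.08128184] [ 0.20481395  0.52355764 -0.01472693] 0.5016461362420009
knob 906 [ 0.48530706 -0.27051467  0.03346702] [ 0.47293856 -0.2819343   0.02808558] [ 0.4963188  -0.25880616  0.03587328]
280.424944812362 224.69757174392936 [ 0.48552098 -0.27057167  0.034     ]
([0.0002, 0.0015, 0.0493], [-0.002, 0.001, 0.0007])
```

View pics/w4.png

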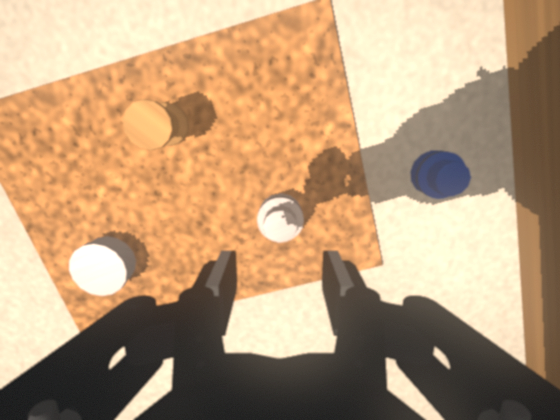

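Cap knob at about (280,222), centred between the fingers. I'll descend and grip.

To row units: 0.048 m / 0.75 = 0.064, 0.0013 m / 0.75 = 0.0017, -0.002 rad / 6.2832 = -0.0003.

Call:
move_arm:
  plan:
    - {"delta_pos": [0.0013, 0.0017, 0.0267], "turn": [-0.0003, 0.0002, 0], "fingers": 0.5}
    - {"delta_pos": [0.0013, 0.0017, 0.0507], "turn": [-0.0003, 0.0002, 0], "fingers": 0.5}
    - {"delta_pos": [0.0013, 0.0017, 0.064], "turn": [-0.0003, 0.0002, 0], "fingers": 0.5}
    - {"delta_pos": [0.0013, 0.0017, 0.064], "turn": [-0.0003, 0.0002, 0], "fingers": 0.5}
    - {"delta_pos": [0.0013, 0.0017, 0.064], "turn": [-0.0003, 0.0002, 0], "fingers": 0.8}
    - {"delta_pos": [0.0013, 0.0017, 0.064], "turn": [-0.0003, 0.0002, 0], "fingers": 0.8}
    - {"delta_pos": [0.0013, 0.0017, 0.064], "turn": [-0.0003, 0.0002, 0], "fingers": 0.8}
    - {"delta_pos": [0.0013, 0.0017, 0.064], "turn": [-0.0003, 0.0002, 0], "fingers": 0.8}
  force: 60

```text
clock: 7.68
position: [0.4865, -0.2719, 0.0349]
ee_rot: [0.991, -0.133, 0.002, 0.001]
ft_force: [0.0, 0.4, 0.2]
grip_width: 0.195
grasp_force: 0.0
```

Run:
```python
from h import *;from workcell import get_obs,camera
o=get_obs();c=wcam(camera("wrist"),o)
print(o)
cv2.imwrite("pics/w5.png",cv2.resize(cv2.convertScaleAbs(c["color"],alpha=1.5)[180:330,180:380,::-1],(800,600)))
```

```text
{'clock': 7.675, 'joint_pos': array([ 0.68573519,  0.381598  , -0.30422687,  1.82604109,  0.13828346,
        0.9509924 , -1.5161059 ]), 'joint_velocities': array([-0.00121377,  0.00079533, -0.0005787 ,  0.00080024,  0.00099894,
       -0.00123818,  0.00059239]), 'tau': array([-1.98437716e-03, -5.80200791e+01, -3.37013125e+00, -3.25205398e+01,
        1.69553084e-02, -1.54030550e-02,  4.39337809e-04]), 'position': array([ 0.48647627, -0.27191956,  0.03491051]), 'ee_rot': array([ 9.91085351e-01, -1.33216890e-01,  1.57805921e-03,  7.72625341e-04]), 'ft_force': array([0.02195986, 0.39202387, 0.15611246]), 'torque': array([-0.04690273,  0.03362492, -0.00318659]), 'grasp_force': 0.0, 'grip_width': 0.19504289589487456}
```

View pics/w5.png

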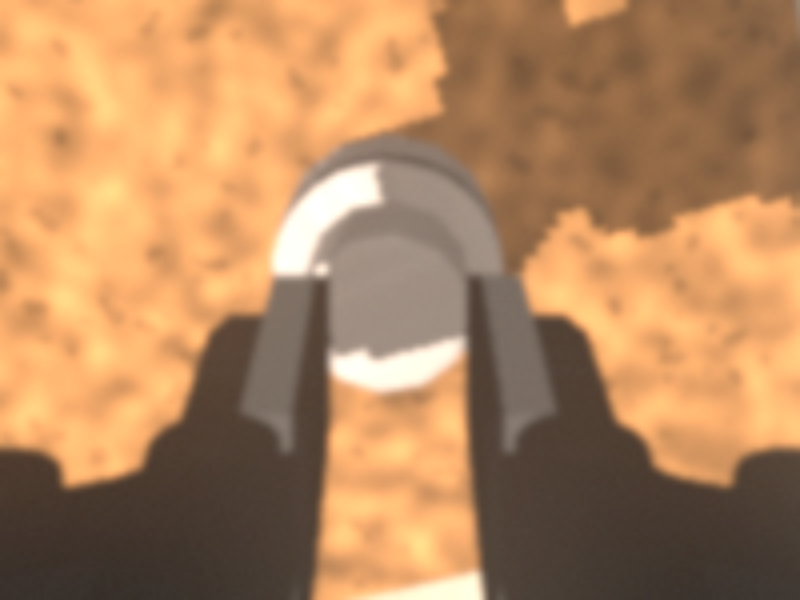

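The fingers read 0.195 open (about 17 mm) with no force, so they don't have the 24 mm knob. I'll check the finger and knob geometry with depth.

Run:
```python
from h import *;from workcell import get_obs,camera
o=get_obs();c=wcam(camera("wrist"),o);np.savez("w5.npz",**c)
P=cloud(c);T=Ro.from_quat(o["ee_rot"]).inv().apply((P-o["position"]).reshape(-1,3)).reshape(P.shape)
print("tool coords mm: (crop px) ")
for U,V in[(285,280),(300,280),(300,300),(270,380),(260,420),(300,500),(230,330),(520,280),(510,300),(530,380),(400,245),(400,300),(400,380),(400,185),(300,260),(480,260),(400,500)]:
    v,u=180+V//4,180+U//4;print((U,V),(T[v,u]*1000).round(1),"wz",P[v,u,2].round(4))
```

```text
tool coords mm: (crop px) 
(285, 280) [  9.9 -13.4 -16.2] wz 0.0511
(300, 280) [ 10.  -11.4 -16.5] wz 0.0514
(300, 300) [ 10.  -11.  -22.1] wz 0.057
(270, 380) [  9.6 -12.9 -40.5] wz 0.0754
(260, 420) [ 10.6 -12.7 -50.2] wz 0.0851
(300, 500) [  1.4  -9.2 -49.1] wz 0.084
(230, 330) [  5.9 -19.6 -20.9] wz 0.0557
(520, 280) [ 10.3  14.8 -17. ] wz 0.0519
(510, 300) [ 10.1  12.9 -22.3] wz 0.0572
(530, 380) [  9.6  13.3 -40.6] wz 0.0755
(400, 245) [7.7 0.6 0.8] wz 0.0341
(400, 300) [-0.7  0.6  1.3] wz 0.0336
(400, 380) [-12.2   0.6   0.4] wz 0.0344
(400, 185) [10.9  0.6 15.8] wz 0.0191
(300, 260) [ -0.9 -14.1  15.9] wz 0.0189
(480, 260) [-1.5 12.5 17.4] wz 0.0175
(400, 500) [-52.3   0.8  32.6] wz 0.0021
```

Depth puts the fingertips about 15 mm behind the TCP at z ≈ 0.051, above the knob top at 0.034, so the fingers closed over nothing. I'll reopen and go down in stages.

Call:
move_arm:
  plan:
    - {"delta_pos": [0, 0, 0], "turn": [0, 0, 0], "fingers": 0.5}
    - {"delta_pos": [0, 0, 0], "turn": [0, 0, 0], "fingers": 0.5}
    - {"delta_pos": [0, 0, 0.008], "turn": [0, 0, 0], "fingers": 0.5}
    - {"delta_pos": [0, 0, 0.016], "turn": [0, 0, 0], "fingers": 0.5}
    - {"delta_pos": [0, 0, 0.016], "turn": [0, 0, 0], "fingers": 0.5}
    - {"delta_pos": [0, 0, 0.016], "turn": [0, 0, 0], "fingers": 0.5}

```text
clock: 8.52
position: [0.4865, -0.2719, 0.0227]
ee_rot: [0.991, -0.133, 0.001, 0.001]
ft_force: [-0.6, 0.0, -0.1]
grip_width: 0.5
grasp_force: 0.0
```

```bash
cat >> h.py <<'E'
def look(name=None):
    from workcell import get_obs,camera
    o=get_obs();c=wcam(camera("wrist"),o);P=cloud(c)
    T=Ro.from_quat(o["ee_rot"]).inv().apply((P-o["position"]).reshape(-1,3)).reshape(P.shape)
    if name:cv2.imwrite(name,cv2.resize(cv2.convertScaleAbs(c["color"],alpha=1.5)[180:330,180:380,::-1],(800,600)))
    return o,c,P,T
E
python3 - <<'E'
from h import *
o,c,P,T=look()
print(o["clock"],o["position"],o["ft_force"],o["grip_width"])
for s in(-1,1):
    # finger front face: tool x about 10, y on side s, between z -60 and 20
    m=(T[...,0]>.006)&(T[...,0]<.014)&(s*T[...,1]>.008)&(s*T[...,1]<.035)&(T[...,2]<.013)&(T[...,2]>-.06)&(c["range_z"]>0)
    print(s,m.sum(),"tip z",np.percentile(T[m][:,2],[90,97,99,100]).round(4),"inner y",np.percentile(s*T[m][:,1],[0,2,50]).round(4))
E
```

```text
8.525 [ 0.48645754 -0.27188193  0.02268433] [-6.30952054e-01  3.39961633e-05 -1.39275928e-01] 0.5003579456177287
-1 1546 tip z [0.003  0.0056 0.0103 0.0129] inner y [0.008  0.0086 0.0247]
1 1438 tip z [-0.0186  0.0045  0.0096  0.013 ] inner y [0.008  0.0092 0.0253]
```

To row units: 0.013 m / 0.75 = 0.0173, 0.009 m / 0.75 = 0.012.

Call:
move_arm:
  plan:
    - {"delta_pos": [0, 0, 0.0067], "turn": [0, 0, 0], "fingers": 0.5}
    - {"delta_pos": [0, 0, 0.012], "turn": [0, 0, 0], "fingers": 0.5}
    - {"delta_pos": [0, 0, 0.0173], "turn": [0, 0, 0], "fingers": 0.5}
    - {"delta_pos": [0, 0, 0.0173], "turn": [0, 0, 0], "fingers": 0.5}
    - {"delta_pos": [0, 0, 0.0173], "turn": [0, 0, 0], "fingers": 0.65}
    - {"delta_pos": [0, 0, 0.0173], "turn": [0, 0, 0], "fingers": 0.65}
  force: 20

```text
clock: 9.32
position: [0.4866, -0.272, 0.0099]
ee_rot: [0.991, -0.133, 0.002, 0.001]
ft_force: [-0.5, 0.2, -0.2]
grip_width: 0.354
grasp_force: 0.0
```

Run:
```python
from h import *
o,c,P,T=look("pics/w6.png")
print(o["clock"],o["position"],o["ft_force"],o["grip_width"])
for s in(-1,1):
  for zz in range(-50,14,6):
    z=zz/1000
    m=(s*T[...,1]>.010)&(s*T[...,1]<.035)&(T[...,2]<z+.006)&(T[...,2]>=z)&(c["range_z"]>0)&(T[...,0]>-.005)
    if m.sum()>3:print(s,zz,m.sum(),"x",T[m][:,0].max().round(4),"y",np.percentile(s*T[m][:,1],[3,97]).round(4),"row",np.nonzero(m)[0].min())
```

```text
9.325 [ 0.48661691 -0.27198833  0.00990938] [-0.49423617  0.23848047 -0.18857881] 0.3536053722734884
-1 -50 369 x 0.011 y [0.0147 0.0209] row 278
-1 -44 242 x 0.0108 y [0.0146 0.0277] row 270
-1 -38 241 x 0.0109 y [0.0146 0.0277] row 264
-1 -32 221 x 0.0107 y [0.0146 0.0279] row 258
-1 -26 301 x 0.0108 y [0.0102 0.0272] row 252
-1 -20 141 x 0.0108 y [0.0105 0.0256] row 249
-1 -14 197 x 0.0118 y [0.0101 0.0148] row 240
-1 -8 44 x 0.0115 y [0.0103 0.0149] row 237
-1 -2 37 x 0.0114 y [0.0102 0.0166] row 233
-1 4 12401 x 0.1224 y [0.0108 0.0343] row 0
1 -50 371 x 0.0109 y [0.0151 0.0211] row 277
1 -44 231 x 0.0107 y [0.0151 0.0282] row 270
1 -38 251 x 0.0109 y [0.0151 0.0283] row 263
1 -32 224 x 0.0108 y [0.0151 0.0282] row 258
1 -26 189 x 0.0107 y [0.0134 0.0279] row 253
1 -20 122 x 0.0105 y [0.0151 0.0261] row 249
1 -14 227 x 0.0102 y [0.0101 0.0154] row 243
1 -8 33 x 0.0098 y [0.0104 0.0151] row 241
1 -2 30 x 0.0095 y [0.0101 0.0153] row 236
1 4 12500 x 0.1224 y [0.0108 0.0343] row 0
```

View pics/w6.png

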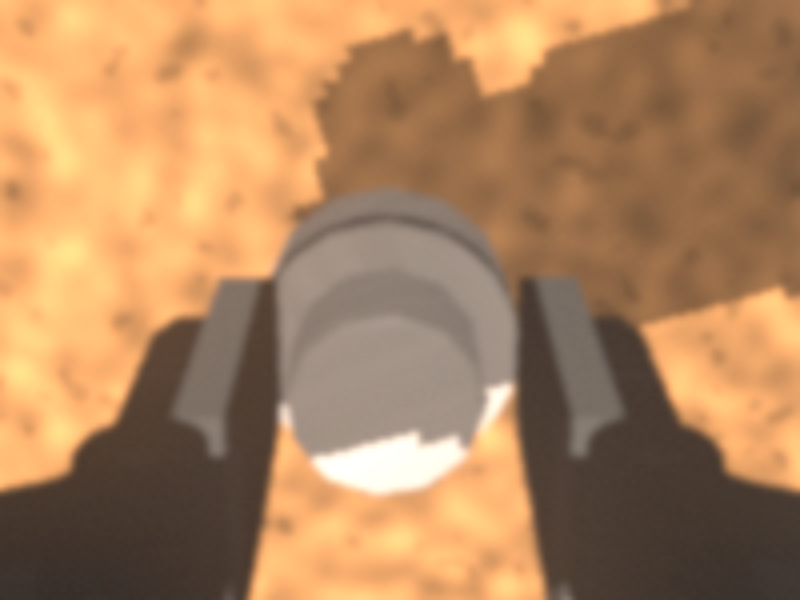

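The knob, at crop (388,400), now sits between the fingers, with tips around z 0.028. I'll go 5 mm lower and grip.

To row units: 0.005 m / 0.75 = 0.0067, -0.001 m / 0.75 = -0.0013.

Call:
move_arm:
  plan:
    - {"delta_pos": [-0.0013, -0.0013, 0.0067], "turn": [0, 0, 0], "fingers": 0.65}
    - {"delta_pos": [-0.0013, -0.0013, 0.0067], "turn": [0, 0, 0], "fingers": 0.65}
    - {"delta_pos": [-0.0013, -0.0013, 0.0067], "turn": [0, 0, 0], "fingers": 1}
    - {"delta_pos": [-0.0013, -0.0013, 0.0067], "turn": [0, 0, 0], "fingers": 1}
    - {"delta_pos": [-0.0013, -0.0013, 0.0067], "turn": [0, 0, 0], "fingers": 1}
    - {"delta_pos": [-0.0013, -0.0013, 0.0067], "turn": [0, 0, 0], "fingers": 1}
  force: 60

```text
clock: 10.12
position: [0.4883, -0.2713, 0.0085]
ee_rot: [0.991, -0.133, 0.004, 0.002]
ft_force: [-7.6, 5.8, 34.0]
grip_width: 0.255
grasp_force: 72.2
```

To row units: -0.08 m / 0.75 = -0.1067, -0.005 m / 0.75 = -0.0067.

Call:
move_arm:
  plan:
    - {"delta_pos": [0, 0, -0.0067], "turn": [0, 0, 0], "fingers": 1}
    - {"delta_pos": [0, 0, -0.0267], "turn": [0, 0, 0], "fingers": 1}
    - {"delta_pos": [0, 0, -0.0667], "turn": [0, 0, 0], "fingers": 1}
    - {"delta_pos": [0, 0, -0.1067], "turn": [0, 0, 0], "fingers": 1}
    - {"delta_pos": [0, 0, -0.1067], "turn": [0, 0, 0], "fingers": 1}
    - {"delta_pos": [0, 0, -0.1067], "turn": [0, 0, 0], "fingers": 1}

```text
clock: 10.88
position: [0.4852, -0.2705, 0.0844]
ee_rot: [0.991, -0.133, 0.001, 0.001]
ft_force: [-0.1, -0.6, -0.6]
grip_width: 0.255
grasp_force: 68.4
```

Run:
```python
from h import *
o,c,P,T=look("pics/w7.png")
print(o["clock"],o["position"],o["ee_rot"],o["ft_force"],o["grip_width"],o["grasp_force"])
for lo,hi in((-.014,.008),(.008,.02)):pass
m=(abs(T[...,1])<.0095)&(abs(T[...,0])<.03)&(c["range_z"]>0)&(T[...,2]>-.06)&(T[...,2]<.04)
h,e=np.histogram(T[m][:,2],np.arange(-.06,.041,.002));print([(round(a*1000),int(n)) for a,n in zip(e,h) if n>5])
np.savez("w7.npz",T=T,col=c["color"])
```

```text
10.875 [ 0.48515414 -0.2704988   0.0844106 ] [ 9.91079103e-01 -1.33268333e-01  1.15338858e-03  6.58604989e-04] [-0.13088056 -0.57097701 -0.63799023] 0.2549195413536653 68.42861099168658
[(-28, 91), (-26, 1456), (-24, 142), (-22, 69), (-20, 63), (-18, 62), (-16, 66), (-14, 58), (-12, 231), (-10, 275), (-8, 59), (-6, 31), (-4, 47), (-2, 44), (0, 45), (2, 38), (4, 23)]
```

View pics/w7.png

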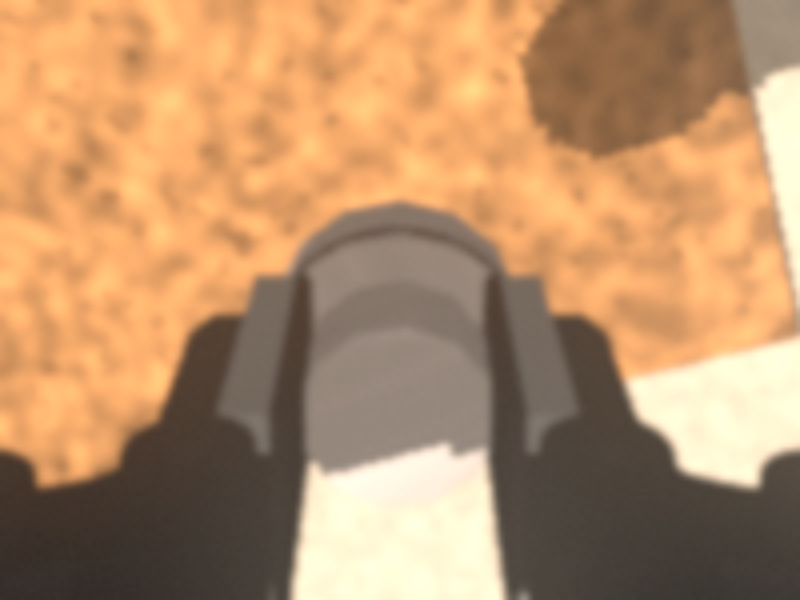

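Cap held squarely in hand; knob top at crop (398,415). I'll measure its offset and tilt in the tool frame and plan the carry.

Run:
```python
from h import *;from workcell import get_obs
T=np.load("w7.npz")["T"]
m=(abs(T[...,1])<.0095)&(T[...,2]>-.029)&(T[...,2]<-.0235)&(T[...,0]>-.03)&(T[...,0]<.03);q=T[m]
print("knobtop x",np.percentile(q[:,0],[0,1,99,100]),q[abs(q[:,1])<.002][:,0].min(),q[abs(q[:,1])<.002][:,0].max(),"z",np.median(q[:,2]))
print("plane",np.linalg.lstsq(np.c_[q[:,:2],np.ones(len(q))],q[:,2],rcond=None)[0])
m=(abs(T[...,1])<.006)&(T[...,2]>-.013)&(T[...,2]<-.008)&(abs(T[...,0])<.03);s=T[m];print("shoulder x",s[:,0].min(),s[:,0].max())
o=get_obs()
S=np.array([.5956,.1220])
for z in(.13,.06,.036,.0155):print(z,delta(o["position"],o["ee_rot"],[*S,z]))
```

```text
knobtop x [-0.01549308 -0.01412818  0.00783343  0.00866802] -0.01549307689912537 0.008668018819853254 z -0.02503482898007324
plane [ 0.02283358  0.00349539 -0.02497363]
shoulder x 0.005796492308910384 0.013344019265194641
0.13 ([0.0032, -0.4076, -0.0463], [0.0008, -0.0017, -0.0002])
0.06 ([0.0031, -0.4077, 0.0237], [0.0008, -0.0017, -0.0002])
0.036 ([0.003, -0.4077, 0.0477], [0.0008, -0.0017, -0.0002])
0.0155 ([0.003, -0.4077, 0.0682], [0.0008, -0.0017, -0.0002])
```

Knob centre sits at tool x −3.5 mm, so the TCP has to go 3.5 mm past the stud. I'll carry to 50 mm short of it and remeasure the stud from close up.

To row units: -0.408 m / 0.75 = -0.544, -0.395 m / 0.75 = -0.5267, -0.002 rad / 6.2832 = -0.0003.

Call:
move_arm:
  plan:
    - {"delta_pos": [-0.0067, -0.0533, -0.0267], "turn": [0, 0, 0], "fingers": 1}
    - {"delta_pos": [-0.0133, -0.1133, -0.0533], "turn": [0, 0, 0], "fingers": 1}
    - {"delta_pos": [-0.02, -0.1733, -0.06], "turn": [0, 0, 0], "fingers": 1}
    - {"delta_pos": [-0.0267, -0.2333, -0.06], "turn": [0, 0, 0], "fingers": 1}
    - {"delta_pos": [-0.0333, -0.2933, -0.06], "turn": [0, 0, 0], "fingers": 1}
    - {"delta_pos": [-0.04, -0.3533, -0.06], "turn": [0, 0, 0], "fingers": 1}
    - {"delta_pos": [-0.0467, -0.4133, -0.06], "turn": [0, 0, 0], "fingers": 1}
    - {"delta_pos": [-0.0533, -0.4733, -0.0533], "turn": [0, 0, 0], "fingers": 1}
    - {"delta_pos": [-0.0587, -0.5267, -0.0333], "turn": [0, 0, 0], "fingers": 1}
    - {"delta_pos": [-0.0587, -0.544, -0.0267], "turn": [0.0002, -0.0003, 0], "fingers": 1}
    - {"delta_pos": [-0.0587, -0.544, -0.0267], "turn": [0.0002, -0.0003, 0], "fingers": 1}
    - {"delta_pos": [-0.0587, -0.544, -0.0267], "turn": [0.0002, -0.0003, 0], "fingers": 1}

```text
clock: 12.42
position: [0.551, 0.1328, 0.1041]
ee_rot: [0.991, -0.134, 0.0, 0.001]
ft_force: [0.6, -0.2, -0.5]
grip_width: 0.251
grasp_force: 68.5
```

Run:
```python
from h import *
o,c,P,T=look();np.savez("w8.npz",**c)
print(o["clock"],o["position"],o["ee_rot"],o["grip_width"],o["grasp_force"])
def px(p):
    q=c["R"]@p+c["t"];return q[0]/q[2]*c["fx"]+c["cx"],q[1]/q[2]*c["fy"]+c["cy"]
u0,v0=map(int,px(np.array([.5956,.122,.01])));print(u0,v0)
g=c["color"].max(2);R=38;a=max(0,v0-R);b=max(0,u0-R);w=g[a:v0+R,b:u0+R]
n,l,s,ce=cv2.connectedComponentsWithStats((w<55).astype(np.uint8));i=1+s[1:,4].argmax()
hull=cv2.convexHull(max(cv2.findContours((l==i).astype(np.uint8),0,2)[0],key=cv2.contourArea));print(s[i])
(u,v),ax,_=cv2.fitEllipse(hull);u+=b;v+=a
p=ray(c,u,v,.01);print("seat",u,v,ax,p,"dia",np.mean(ax)/c["fx"]*(c["R"]@p+c["t"])[2])
tp=p-o["position"];print("seat in tool",Ro.from_quat(o["ee_rot"]).inv().apply(tp))
q=P.reshape(-1,3);m=(q[:,2]>.018)&(q[:,2]<.03)&(np.hypot(*(q[:,:2]-p[:2]).T)<.014);print("post pts",m.sum(),q[m].mean(0),q[m].min(0),q[m].max(0))
m=(abs(T[...,1])<.002)&(T[...,2]>-.029)&(T[...,2]<-.0235)&(abs(T[...,0])<.03);print("knob x",T[m][:,0].min(),T[m][:,0].max())
```

```text
12.425 [0.55098381 0.13282377 0.10414778] [ 9.90960974e-01 -1.34148532e-01  4.89985684e-04  5.27917742e-04] 0.2513483654344445 68.51326873060316
276 151Traceback (most recent call last):
  File "<stdin>", line 8, in <module>
ValueError: attempt to get argmax of an empty sequence
```

Run:
```python
from h import *
from workcell import get_obs
o=get_obs();c=dict(np.load("w8.npz"));P=cloud(c);g=c["color"].max(2)
print(g[128:180:4,236:316:5])
a,b=122,236;w=g[a:185,b:318]
th,m=cv2.threshold(w,0,255,cv2.THRESH_BINARY_INV+cv2.THRESH_OTSU);print("otsu",th)
n,l,s,ce=cv2.connectedComponentsWithStats(m);print(s[:6])
q=P.reshape(-1,3);m=(q[:,2]>.016)&(q[:,2]<.03)&(np.hypot(q[:,0]-.596,q[:,1]-.122)<.018);print("post pts",m.sum(),q[m].mean(0),q[m].min(0),q[m].max(0))
```

```text
[[167 162 159 153 152 155 152 159 136 163 161 163 157 156 162 153]
 [167 162 159 155 152 156 121  68  65  65  92 158 157 156 161 154]
 [167 162 152 154 152 121  65  65  65  63  63  70 156 155 161 154]
 [167 163 151 154 153  65  66  68 115  69  60  63  89 156 162 154]
 [168 163 151 154 127  66  65  84 140  85  60  64  66 155 161 154]
 [167 162 151 154  96  65  89  92 110  83  81  59  61 150 161 154]
 [167 158 150 154  89  68 143 123 139 124 120  72  62 136 161 155]
 [167 160 152 155 103  65 133 124 138 122 122  66  63 155 163 155]
 [167 158 151 155 142  64  64  81 114  82  60  63  80 157 161 156]
 [168 151 152 155 155  69  64  74 143  82  65  63 130 158 162 156]
 [167 151 152 156 155 146  65  64  72  64  63 108 156 158 162 156]
 [159 152 152 156 156 158 146  96  70  76 134 164 156 158 163 155]
 [154 152 153 156 156 159 155 159 156 166 162 164 156 158 163 157]]
otsu 114.0
[[   0    0   82   63 3848]
 [  20    7   45   45 1318]]
post pts 436 [0.5959228  0.12151617 0.02085385] [0.58547268 0.11123601 0.01603809] [0.60619894 0.13218721 0.02514326]
```

The stud centre remeasures at (0.5958, 0.1215), in agreement. Before descending I'll check how far the gripper body hangs over the roof.

Run:
```python
from h import *
from workcell import get_obs
o=get_obs();c=dict(np.load("w8.npz"));P=cloud(c)
T=Ro.from_quat(o["ee_rot"]).inv().apply((P-o["position"]).reshape(-1,3)).reshape(P.shape)
for v in range(300,420,12):print(v,[(T[v,u]*1000).round(0).astype(int).tolist() for u in(60,140,200,280,360,420)])
m=(c["range_z"]>0)&(T[...,2]<-.045)
for z in range(-120,-45,5):
    k=m&(T[...,2]>=z/1000)&(T[...,2]<(z+5)/1000)
    if k.sum()>5:print(z,k.sum(),"xmax",T[k][:,0].max().round(3),"y",T[k][:,1].min().round(3),T[k][:,1].max().round(3))
```

```text
300 [[-95, -208, 106], [-94, -132, 105], [6, -29, -52], [-12, 0, -25], [6, 30, -53], [-94, 134, 104]]
312 [[-107, -210, 105], [11, -44, -67], [6, -27, -60], [-108, 1, 105], [6, 28, -60], [11, 45, -67]]
324 [[-121, -212, 105], [11, -41, -74], [16, -22, -80], [-121, 1, 104], [17, 22, -82], [11, 42, -73]]
336 [[-133, -214, 103], [11, -39, -79], [16, -20, -86], [-134, 1, 104], [16, 21, -85], [11, 40, -79]]
348 [[-148, -218, 104], [7, -40, -79], [17, -19, -90], [-148, 1, 104], [16, 20, -89], [7, 40, -79]]
360 [[11, -56, -88], [-162, -139, 103], [16, -19, -93], [9, 0, -86], [16, 19, -93], [-163, 143, 105]]
372 [[12, -52, -93], [-9, -45, -71], [16, -17, -97], [11, 0, -92], [16, 18, -97], [0, 40, -81]]
384 [[11, -51, -95], [-3, -40, -81], [17, -16, -101], [10, 0, -94], [17, 17, -101], [-3, 40, -82]]
396 [[11, -49, -99], [-7, -40, -82], [18, -15, -105], [11, 0, -98], [18, 16, -105], [-6, 40, -83]]
408 [[10, -47, -101], [-12, -41, -81], [18, -15, -108], [11, 0, -102], [19, 15, -108], [-12, 42, -82]]
-115 329 xmax 0.02 y -0.019 0.019
-110 3092 xmax 0.02 y -0.055 0.055
-105 5830 xmax 0.02 y -0.06 0.06
-100 7952 xmax 0.017 y -0.063 0.063
-95 6344 xmax 0.017 y -0.062 0.062
-90 6488 xmax 0.017 y -0.059 0.061
-85 5213 xmax 0.017 y -0.056 0.056
-80 3126 xmax 0.017 y -0.053 0.054
-75 2404 xmax 0.016 y -0.051 0.051
-70 4749 xmax 0.013 y -0.048 0.048
-65 2358 xmax 0.013 y -0.046 0.045
-60 1354 xmax 0.014 y -0.042 0.043
-55 606 xmax 0.013 y -0.033 0.038
-50 796 xmax 0.011 y -0.02 0.027
```

All gripper parts are within 20 mm of the TCP in x up to z 0.13, so it clears the roof and face. Moving above the stud.

To row units: 0.064 m / 0.75 = 0.0853, 0.045 m / 0.75 = 0.06.

Call:
move_arm:
  plan:
    - {"delta_pos": [0.0333, -0.0013, 0.0067], "turn": [0, 0, 0], "fingers": 1}
    - {"delta_pos": [0.0667, -0.0013, 0.0267], "turn": [0, 0, 0], "fingers": 1}
    - {"delta_pos": [0.0667, -0.0013, 0.06], "turn": [0, 0, 0], "fingers": 1}
    - {"delta_pos": [0.0667, -0.0013, 0.0853], "turn": [0, 0, 0], "fingers": 1}
    - {"delta_pos": [0.0667, -0.0013, 0.0853], "turn": [0, 0, 0], "fingers": 1}
    - {"delta_pos": [0.0667, -0.0013, 0.0853], "turn": [0, 0, 0], "fingers": 1}
  force: 80

```text
clock: 13.22
position: [0.5997, 0.1224, 0.0412]
ee_rot: [0.991, -0.133, 0.001, -0.0]
ft_force: [-0.9, 0.3, 0.5]
grip_width: 0.243
grasp_force: 86.0
```

To row units: 0.015 m / 0.75 = 0.02, 0.0018 m / 0.75 = 0.0024.

Call:
move_arm:
  plan:
    - {"delta_pos": [0, 0.0024, 0], "turn": [0, 0, 0], "fingers": 1}
    - {"delta_pos": [0, 0.0024, 0.008], "turn": [0, 0, 0], "fingers": 1}
    - {"delta_pos": [0, 0.0024, 0.016], "turn": [0, 0, 0], "fingers": 1}
    - {"delta_pos": [0, 0.0024, 0.02], "turn": [0, 0, 0], "fingers": 1}
    - {"delta_pos": [0, 0.0024, 0.02], "turn": [0, 0, 0], "fingers": 1}

```text
clock: 13.85
position: [0.5992, 0.1208, 0.0253]
ee_rot: [0.991, -0.133, 0.001, -0.0]
ft_force: [1.2, 1.4, 1.3]
grip_width: 0.245
grasp_force: 86.5
```

To row units: 0.011 m / 0.75 = 0.0147, 0.009 m / 0.75 = 0.012.

Call:
move_arm:
  plan:
    - {"delta_pos": [0, 0, 0.004], "turn": [0, 0, 0], "fingers": 1}
    - {"delta_pos": [0, 0, 0.0067], "turn": [0, 0, 0], "fingers": 1}
    - {"delta_pos": [0, 0, 0.0093], "turn": [0, 0, 0], "fingers": 1}
    - {"delta_pos": [0, 0, 0.012], "turn": [0, 0, 0], "fingers": 1}
    - {"delta_pos": [0, 0, 0.0147], "turn": [0, 0, 0], "fingers": 1}
    - {"delta_pos": [0, 0, 0.0147], "turn": [0, 0, 0], "fingers": 1}
  force: 100

```text
clock: 14.6
position: [0.5985, 0.1206, 0.0158]
ee_rot: [0.991, -0.133, 0.0, 0.001]
ft_force: [-9.3, -2.2, 20.5]
grip_width: 0.233
grasp_force: 113.6
```

To row units: 0.0015 m / 0.75 = 0.002, 0.001 m / 0.75 = 0.0013.

Call:
move_arm:
  plan:
    - {"delta_pos": [-0.0007, 0, 0.0013], "turn": [0, 0, 0], "fingers": 1}
    - {"delta_pos": [-0.0011, 0, 0.002], "turn": [0, 0, 0], "fingers": 1}
    - {"delta_pos": [-0.0011, 0, 0.002], "turn": [0, 0, 0], "fingers": 1}
    - {"delta_pos": [-0.0011, 0, 0.002], "turn": [0, 0, 0], "fingers": 1}

```text
clock: 15.1
position: [0.5984, 0.1206, 0.0158]
ee_rot: [0.991, -0.133, 0.001, 0.001]
ft_force: [-12.6, -3.3, 31.2]
grip_width: 0.237
grasp_force: 116.7
```

Run:
```python
from h import *
o,c,P,T=look()
print(o["clock"],o["position"],o["ee_rot"],o["ft_force"],o["torque"],o["grip_width"],o["grasp_force"])
m=(abs(T[...,1])<.0095)&(T[...,2]>-.032)&(T[...,2]<-.018)&(abs(T[...,0])<.03);q=P[m];print("knob top wz",np.percentile(q[:,2],[20,50,80]),"tool z",np.median(T[m][:,2]))
c=dict(np.load("w8.npz"))
```

```text
15.1 [0.59844395 0.12061284 0.01575106] [ 9.91072848e-01 -1.33315458e-01  1.02512554e-03  7.40293163e-04] [-12.64959978  -3.32749192  31.24133509] [-0.93618567  2.804062   -0.01558691] 0.2372242377438325 116.70367975173576
knob top wz [0.04020224 0.04071566 0.04118504] tool z -0.02497175931527069
```

To row units: -0.0004 m / 0.75 = -0.0005.

Call:
move_arm:
  plan:
    - {"delta_pos": [-0.0005, 0, 0.0005], "turn": [0, 0, 0], "fingers": 1}
    - {"delta_pos": [-0.0005, 0, 0.0005], "turn": [0, 0, 0], "fingers": 1}
    - {"delta_pos": [-0.0005, 0, 0.0005], "turn": [0, 0, 0], "fingers": 1}
    - {"delta_pos": [-0.0005, 0, 0.0005], "turn": [0, 0, 0], "fingers": 1}

```text
clock: 15.65
position: [0.5984, 0.1206, 0.0157]
ee_rot: [0.991, -0.133, 0.001, 0.001]
ft_force: [-12.4, -4.7, 34.6]
grip_width: 0.237
grasp_force: 117.4
```

Run:
```python
from h import *
from workcell import get_obs,camera
c=camera("top");g=c["color"].max(2).astype(float)
def px(p):
    q=c["R"]@p+c["t"];return q[0]/q[2]*c["fx"]+c["cx"],q[1]/q[2]*c["fy"]+c["cy"]
q=cloud(c).reshape(-1,3);L=(q[:,:2]-O)@np.c_[X,Y]
for a,b in((-.09,-.06),(.06,.09)):
    m=(L[:,1]>a)&(L[:,1]<b)&(L[:,0]>-.16)&(L[:,0]<-.074)&(q[:,2]>.057)&(q[:,2]<.07);print("lip",m.sum(),np.percentile(L[m,0],[2,10,50]) if m.sum() else None)
o=get_obs();print(o["clock"],o["position"],o["ft_force"],o["grasp_force"])
```

```text
lip 63 [-0.08512621 -0.08471294 -0.08051202]
lip 0 None
15.7 [0.59844367 0.12066034 0.01574743] [-13.04080972  -4.24397838  32.97480713] 117.42525020163157
```

The drawer lip is at −0.085, which is home. The cap is on its seat, pressed with about 33 N and held.

```bash
python3 -c "
from workcell import hand_in;print(hand_in())"
```

```text
the job is handed in; nothing more can be done
None
```

I pushed the drawer home and snapped the metal cap onto the stud, then handed the job in with the gripper still pressing the cap down at about 33 N; the hand-in gave no verdict, and I inferred both clicks from the measured positions and forces.

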